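# Pull out the inspection drawer and hold its lid at the pointer

### The job

Pull the drawer of the small blue inspection cabinet out to its stop, without opening its lid yet. Then lift the clear, orange-edged lid on the drawer (it has a bar on top) until it lines up with the red pointer on the white quadrant, and finish while holding it still there in the gripper: the lid falls shut if let go. Keep the drawer fully out, leave the pointer as it is set, and do not disturb the loose things on the bench and on the cabinet.

Things in the scene. Friction and masses are not known exactly. Their poses are not given: they have to be found in the camera images.
- cabinet: Small blue sheet-steel cabinet fixed to the bench, 170 mm wide, 215 mm deep, 126 mm high, with one grey drawer. Origin at the foot of its front face, at mid-width. Its own -x axis points out of the front, the way the drawer opens; y runs along the width, z up. A spanner lies on its top. A white sight quadrant stands on its +y side, at y = +90 mm; it reaches 123 mm in front of the cabinet and up to z = 175 mm.
- drawer (a joint): How far the drawer is pulled out, m: 0 shut, 0.165 at its stop. It slides along the cabinet's -x with about 6 N of friction and stays where it is left.
- drawer_bar (a point): Middle of the drawer's pull bar: a round steel bar 10 mm thick, 100 mm long, parallel to the cabinet's y, level, 96 mm above the bench, its axis 45 mm in front of the drawer's front panel (the panel is 12 mm thick and 124 mm high). Legs at the bar's two ends. Axes as the cabinet's.
- lid (a joint): Angle of the lid on the drawer, rad: 0 lying shut on the tray, growing as its front edge is lifted; stop at 1.4. Free hinge, lid mass about 0.25 kg: it falls shut when released. A hard grip on its bar stops the bar turning between the fingers and can push the drawer back in: grip lightly or turn with it. While the drawer is shut the lid is inside the cabinet.
- lid_hinge (a point): Middle of the lid's hinge line, which runs along the cabinet's y, 54 mm above the bench at the far end of the lid; moves with the drawer. With the drawer at its stop it lies 5 mm in front of the cabinet's front face, on the pivot line of the quadrant. x and z axes turn with the lid.
- carton_flap (a point): Fixed in the room: corner nearest the robot of a flap that stands out from a carton at the right, 0.25 to 0.28 m above the bench; the carton fills x from 0.55, y -0.33 to -0.04. Keep gripper and arm away from it. Also fixed: a wire drum (0.16 m radius about x 0.24, y 0.31, 0.365 m high), an open card bin (x 0.26 to 0.47, y -0.09 to 0.11, 0.115 m high), a press (x from 0.68, y 0.25 to 0.45).
- lid_bar (a point): Middle of the bar on top of the lid: a round steel bar 10 mm thick, 92 mm long, parallel to the hinge line, legs at its two ends. With the lid's own axes (which turn with it: -x from the hinge to the front edge, z out of its upper side) it lies 104 mm along -x from lid_hinge and 42 mm along +z. With the lid shut it is level at 96 mm above the bench, 48 mm behind the drawer's front panel. The lid is 116 mm long, 148 mm wide, 6 mm thick.
- pointer (a joint): Angle of the red pointer, rad, counted just as the lid's: the lid lines up with the pointer when both joints read the same with the drawer at its stop. It is stiff and is set somewhere between 0.6 and 1.05.
- pointer_tip (a point): Tip of the red pointer, 112 mm from the pivot of the white quadrant (its pivot: 5 mm in front of the cabinet's front face, 94.5 mm along the cabinet's +y, 54 mm above the bench). Its -x axis runs along the pointer from pivot to tip.
- small_flange: Bystander, leave alone: rusty pipe flange, 100 mm across, 30 mm high. Origin at the centre of its underside.
- vee_pulley: Bystander, leave alone: bare metal V-belt pulley, 76 mm across, 34 mm high. Origin at the centre of its underside.
- ball_bearing: Bystander, leave alone: ball bearing, 62 mm across, 16 mm high (the loose one on the bench). Origin at the centre of its underside.
- pipe_tee: Bystander, leave alone: galvanised pipe tee, 66 x 96 x 44 mm. Origin at the centre of its underside.
- tin_of_pins: Bystander, leave alone: round tin, red with a metal lid, 70 mm across, 44 mm high. Origin at the centre of its underside.
- tape_measure: Bystander, leave alone: yellow tape measure, 38 x 81 x 62 mm. Origin at the centre of its underside.
- spanner_13: Bystander, leave alone: spanner, 26 x 180 x 7 mm, lying on the cabinet. Origin at the centre of its underside.

How it is judged:
By the outcome, as a careful person would: the job done as asked, in the order asked, and still so for the second after the job is handed in, while the arm keeps its last pose, push and grip.
It also fails if it takes over 51 s, if anything falls off the work surface, if the arm or the gripper's body presses on something with over 40 N, if the wrist force passes 120 N, or if a joint passes its speed limit or range.

### The arm

A 6-joint arm with a two-finger parallel gripper is mounted at the origin on a cart in front of the work surface, level with it; the furniture and walls round the work are solid. World frame = base frame: x ahead of the robot, y to its left, z up, the work surface at z = 0. Lengths are in m, angles in degrees, forces in N, time in s.
With the tool pointing down it reaches from about 0.325 to 1 m from the base axis. Payload 5.1 kg.
Tool frame: the origin (TCP) lies on the centre line of the jaws, within the pads' length; the fingertips stand 17 mm ahead of it and the grasp point (between the pads) lies 2 mm behind it; x points along the fingers, y is the direction in which the jaws open and shut, and the axes are right-handed (so a half turn about x gives the same grasp; the last joint's range is limited). The gripper opens to 85 mm and grips with 20 to 120 N. Pads are 22 mm wide; open, the fingers measure 114 mm over their backs; the gripper's body (76 mm by 85 mm) begins 54 mm behind the grasp point. The pads swing forward as they close: fully open they stand 13 mm farther back than shut.
Start: joints at [-76.467, 7.093, 94.555, -0, 78.352, -4.733], TCP at [0.204, -0.617, 0.248] pointing down, gripper open.
Joint ranges: [-149.61, 149.61], [-58.7, 133.49], [1.44, 155.28], [-77.14, 257.14], [18.33, 153.61], [-166.67, 166.67]. Speed limits (degrees/s): [147.25, 147.25, 180, 180, 180, 180].

### API

Orientations are given as a 3x3 rotation matrix whose columns are the frame's x, y, z axes.
In Python, from cell import arm gives the robot as it stands.
- The arm moves only by the tool apply_moves, never from a script. Its argument "increments" is a list that holds one entry, the list of rows, each a list of 7 numbers: the shift along the tool's x, y, z in m, then the turn, a rotation vector about the tool's x, y, z in degrees, then the opening, from 0 (shut) to 1 (fully open). In form: [[[tx, ty, tz, rx, ry, rz, fingers], ...]]. A call has 1 to 20 rows; each row is the pose to reach, as a shift and turn from the pose commanded when the call began, along the tool's axes at that moment; what a row does not reach only later rows make up. A row lasts 1/8 s, in which the tool goes at most 62.5 mm and 10.7 degrees, less where a joint would pass 70% of its speed; a pose out of reach is approached as far as the arm can. A call with a gripper value outside its range is refused whole. The fingers move at their own pace and stop on an object; "newtons" is the grip in N (left out, the last holds). Time passes only in rows, so rows that repeat a pose let the fingers close. It gives the time, the measured TCP pose, the force and the opening at its end, in the units of the state.
- arm.read_state(): the state, without advancing time (a new reading comes with each control period).
- arm.get_image(name): name is "side" or "top"; returns (picture, depth): 400x640x3 uint8, red, green, blue; 400x640 float32, m along the optical axis (not along the pixel's ray), 0 where there is no reading.
- arm.calibration(name): a dict with "vertical_fov" (degrees; the focal length in pixels is half the picture's height over the tangent of half this angle, whatever the lens; pixels are square), "cx", "cy" (the principal point, pixels), "R" (3x3) and "t" (3): a world point X has camera coordinates R X + t. Camera axes: x right, y down, z forward; pixel columns grow to the right and rows downward; lengths in m; the calibration is good to about 2 mm. A picture is of the moment at which its call begins. calibration takes no time and is no camera call.
- arm.job_done(): hands the job in, once; it reports no verdict.
Trained networks look in the newest picture that a camera, given by its name, has taken for a name from the list of things; names that differ only in an ending like _2 or _b are one class to them, and where a whole thing is asked for, a point or a joint stands for the part that bears it (a point fixed in the world has none). Each returns a list of dicts, best first, with "confidence" (0 to 1); they miss things now and then, are a little off and sometimes report something else, mostly with a low value. They report only what shows in the picture. A call takes as long as a camera call.
- arm.look_for(label, camera): "position" ([x, y, z] in m, in world coordinates, good to about 4 mm: the middle of the surface that is visible of it).
- arm.mark_of(label, camera): "position" ([x, y, z] in m, in world coordinates, good to about 4 mm: a listed point, or the origin of a listed thing).
The state is a dict: "clock": time; "q": joint angles; "qd": joint speeds; "tau": joint torques, N m; "ee_pos": TCP position; "tool_rot": TCP orientation; "force": force on the tool from outside, world axes, zero at the start; "moment": the same for the moment, N m; "opening": finger opening in m.
Only numpy, scipy, OpenCV 4.12 (cv2) and the standard library are available. Lean on these libraries where they do the work, as an engineer would, in place of code of your own. Each camera call takes 0.05 s, during which the arm holds its last target. There are 200 camera calls.

## Working session

There is one attempt and no reset: what is moved stays moved. The work goes in short steps, Python scripts to look and compute and a tool call to move; the robot and the scene stay as the last step left them, time stands still between calls to the robot, and variables do not carry over. Pictures are saved under pics/ and viewed, about 8 in all and at most 12, crops included, and the job is handed in when it is done.

Besides the shell and the picture viewer there is one more tool, called after "Call:" as name(argument=value, ...), one argument or row to a line, values as JSON. apply_moves: Moves the arm, as the interface text tells. Its arguments: {"type":"object","properties":{"increments":{"type":"array"},"newtons":{"type":"number"}},"required":["increments"]}

```bash
mkdir -p pics; ls
python3 - <<'E'
from cell import arm
import cv2,numpy as np
for n in("side","top"):
    im,d=arm.get_image(n); cv2.imwrite(f"pics/{n}0.png",im[:,:,::-1]); c=arm.calibration(n); print(n,c)
    for l in["cabinet","drawer_bar","pointer_tip","lid_hinge","lid_bar","carton_flap","spanner_13","small_flange","vee_pulley","ball_bearing","pipe_tee","tin_of_pins","tape_measure"]:
        r=arm.mark_of(l,n); print(l,[(np.round(x["position"],3).tolist(),round(x["confidence"],2)) for x in r[:2]])
print(arm.read_state())
E
```

```text
pics
side {'vertical_fov': 42.94991422368428, 'cx': 312.429897287872, 'cy': 197.88170968692353, 'R': array([[-0.99991467, -0.00868349, -0.0097591 ],
       [ 0.00425263,  0.48999632, -0.87171413],
       [ 0.01235144, -0.87168125, -0.48991758]]), 't': array([0.49452814, 0.14472736, 1.7441486 ])}
cabinet [([0.554, 0.279, -0.002], 0.97)]
drawer_bar [([0.549, 0.204, 0.098], 0.9), ([0.53, 0.4, 0.128], 0.58)]
pointer_tip [([0.448, 0.19, 0.13], 0.64)]
lid_hinge [([0.546, 0.202, 0.097], 0.33)]
lid_bar []
carton_flap [([0.546, -0.193, 0.26], 0.77)]
spanner_13 [([0.532, 0.4, 0.127], 0.71)]
small_flange [([0.508, -0.276, -0.002], 0.5)]
vee_pulley [([0.388, -0.233, 0.003], 0.61)]
ball_bearing [([0.507, -0.19, 0.0], 0.55)]
pipe_tee [([0.507, -0.382, -0.001], 0.75), ([0.584, -0.036, 0.002], 0.5)]
tin_of_pins [([0.586, -0.033, -0.0], 0.72), ([0.547, -0.192, 0.262], 0.24)]
tape_measure []
top {'vertical_fov': 54.99869503694748, 'cx': 320.7180105911037, 'cy': 200.97363393462365, 'R': array([[ 0.02781082, -0.99951373, -0.01410179],
       [-0.98466042, -0.02496116, -0.17268697],
       [ 0.172251  , 
[... 646 characters left out ...]
 9.45555656e+01, -1.01348983e-04,
        7.83511363e+01, -4.73314192e+00]), 'qd': array([ 0.05949653, -0.10915224, -0.03143547, -0.00848138, -0.00403325,
        0.00561402]), 'tau': array([-1.38028772e-04, -4.23584247e+01, -3.65746236e+01, -8.99763609e-05,
        5.64122165e-04,  1.68100473e-05]), 'ee_pos': array([ 0.20369547, -0.61724597,  0.24835962]), 'tool_rot': array([[ 1.34312659e-05,  3.13433891e-01, -9.49610023e-01],
       [-6.32064209e-05, -9.49610021e-01, -3.13433891e-01],
       [-9.99999998e-01,  6.42312647e-05,  7.05656976e-06]]), 'force': array([-0.39831066,  0.10250212,  0.65822648]), 'moment': array([ 0.0191665 ,  0.05695928, -0.00607187]), 'opening': 0.08525251229530376}
```

View pics/side0.png

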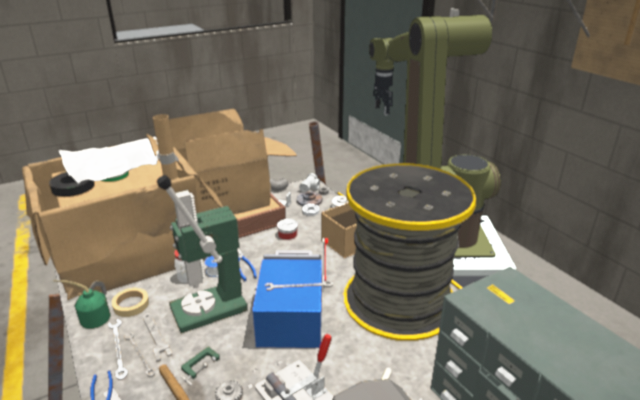

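View pics/top0.png

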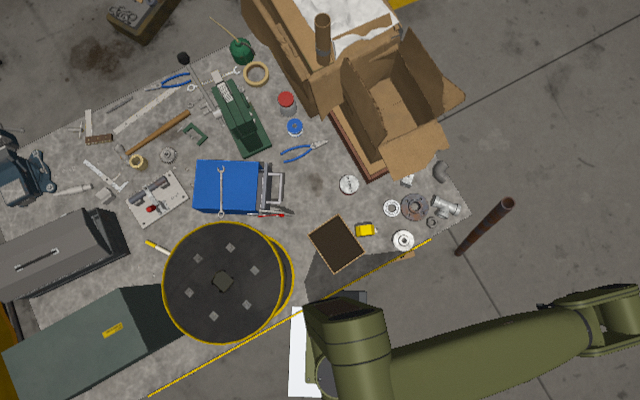

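The side view shows the cabinet at about (290,300), with its front facing away. The top view shows its front and grey bar facing right, at about (265–290,190), so the drawer opens toward world −y. Next I'll measure the yaw, bar and pointer from depth.

```bash
cat > h.py <<'E'
from cell import arm
import cv2,numpy as np
def cloud(n):
    im,d=arm.get_image(n); c=arm.calibration(n); f=200/np.tan(np.radians(c["vertical_fov"]/2))
    v,u=np.mgrid[:400,:640]; P=np.stack([(u-c["cx"])/f*d,(v-c["cy"])/f*d,d],-1)
    W=(P-c["t"])@c["R"]; W[d==0]=np.nan
    return im,W
def box(W,lo,hi): return np.all((W>lo)&(W<hi),-1)
def zoom(im,W,lo,hi,k,name):
    m=box(W,lo,hi); v,u=np.where(m); s=im[v.min()-3:v.max()+4,u.min()-3:u.max()+4,::-1]
    cv2.imwrite(name,cv2.resize(s,None,fx=k,fy=k,interpolation=cv2.INTER_CUBIC)); print(name,"origin",u.min()-3,v.min()-3)
E
python3 - <<'E'
from h import *
Z=[]
for n in("top","side"):
    im,W=cloud(n); c=im.astype(int)
    blue=(c[...,2]>c[...,0]+50)&(c[...,2]>c[...,1]+25)
    t=blue&box(W,[.4,.2,.115],[.7,.55,.14]); p=W[t]
    r=cv2.minAreaRect((p[:,:2]*1000).astype(np.float32)); print(n,"top face",t.sum(),r,np.round(cv2.boxPoints(r)),np.median(p[:,2]))
    b=box(W,[.49,.185,.088],[.61,.225,.108]); p=W[b]; print("bar",len(p),np.round(np.median(p,0),4),np.ptp(p,0)); 
    if len(p)>5: print(np.polyfit(p[:,0],p[:,1],1))
    red=(c[...,0]>c[...,1]+70)&(c[...,0]>c[...,2]+70)&box(W,[.4,.15,.03],[.5,.33,.2]); p=W[red]; print("red",len(p))
    print(np.round(p[np.argsort(p[:,1])][::max(1,len(p)//12)],3))
    zoom(im,W,[.42,.15,.0],[.68,.35,.2],7 if n=="top" else 6,f"pics/z_{n}.png")
E
```

```text
top top face 2959 ((554.4066772460938, 388.35833740234375), (217.0953826904297, 169.66993713378906), 88.99260711669922) [[468. 281.]
 [637. 278.]
 [641. 495.]
 [471. 498.]] 0.1271892727872172
bar 112 [0.5498 0.2068 0.1008] [0.10917245 0.02453749 0.01350349]
[0.00280041 0.20677348]
red 31
[[0.45  0.186 0.129]
 [0.456 0.187 0.13 ]
 [0.455 0.189 0.136]
 [0.451 0.192 0.14 ]
 [0.45  0.193 0.128]
 [0.452 0.196 0.137]
 [0.452 0.199 0.136]
 [0.457 0.205 0.121]
 [0.457 0.211 0.119]
 [0.459 0.22  0.105]
 [0.459 0.224 0.103]
 [0.459 0.227 0.102]
 [0.462 0.234 0.058]
 [0.459 0.263 0.074]
 [0.456 0.274 0.065]
 [0.457 0.283 0.059]]
pics/z_top.png origin 232 156
side top face 3423 ((577.01611328125, 385.7427673339844), (227.81842041015625, 232.37393188476562), 2.027259111404419) [[459. 498.]
 [467. 266.]
 [695. 274.]
 [687. 506.]] 0.12755587683207326
bar 116 [0.5528 0.2083 0.1011] [0.10803448 0.02102999 0.01389279]
[-0.02127814  0.22009932]
red 55
[[0.454 0.19  0.138]
 [0.454 0.195 0.123]
 [0.451 0.197 0.128]
 [0.451 0.197 0.136]
 [0.454 0.199 0.133]
 [0.448 0.207 0.135]
 [0.454 0.216 0.113]
 [0.454 0.227 0.106]
 [0.455 0.235 0.094]
 [0.455 0.243 0.096]
 [0.455 0.256 0.07 ]
 [0.455 0.267 0.07 ]
 [0.458 0.276 0.063]
 [0.458 0.284 0.062]]
pics/z_side.png origin 245 235
```

View pics/z_top.png

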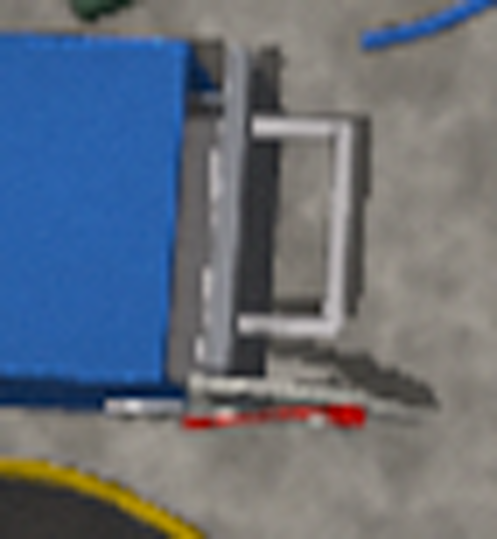

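The drawer stands about 16 mm open and its bar is at about (0.551, 0.207, 0.097). The cabinet yaw is about −1°. I'll move above the bar.

Call:
apply_moves(
  increments=[
    [[-0.025, -0.042, -0.037, 1.2, 0, 0, 0.4], [-0.05, -0.084, -0.073, 2.4, 0, 0, 0.4], [-0.05, -0.126, -0.11, 3.6, 0, 0, 0.4], [-0.05, -0.168, -0.147, 4.8, 0, 0, 0.4], [-0.05, -0.211, -0.184, 6, 0, 0, 0.4], [-0.05, -0.253, -0.22, 7.2, 0, 0, 0.4], [-0.05, -0.295, -0.257, 8.4, 0, 0, 0.4], [-0.05, -0.337, -0.294, 9.6, 0, 0, 0.4], [-0.05, -0.379, -0.331, 10.8, 0, 0, 0.4], [-0.05, -0.421, -0.367, 12, 0, 0, 0.4], [-0.05, -0.463, -0.404, 13.2, 0, 0, 0.4], [-0.05, -0.505, -0.441, 14.4, 0, 0, 0.4], [-0.05, -0.547, -0.478, 15.6, 0, 0, 0.4], [-0.05, -0.589, -0.514, 16.8, 0, 0, 0.4], [-0.05, -0.632, -0.551, 18, 0, 0, 0.4], [-0.05, -0.674, -0.588, 19.2, 0, 0, 0.4], [-0.05, -0.674, -0.588, 19.2, 0, 0, 0.4], [-0.05, -0.674, -0.588, 19.2, 0, 0, 0.4]],
  ],
  newtons=40,
)

```text
clock: 3.75
ee_pos: [0.5506, 0.2069, 0.2981]
tool_rot: [[-0.001, -0.016, -1.0], [-0.001, -1.0, 0.016], [-1.0, 0.001, 0.001]]
force: [-0.0, -0.0, -0.3]
opening: 0.0341
```

Run:
```python
from h import *
s=arm.read_state(); print(s["clock"],s["ee_pos"],s["tool_rot"].round(3),s["q"].round(1),s["opening"],s["force"])
im,W=cloud("side"); cv2.imwrite("pics/side1.png",im[:,:,::-1])
```

```text
3.75 [0.55062544 0.20693654 0.29808738] [[-0.001 -0.016 -1.   ]
 [-0.001 -1.     0.016]
 [-1.     0.001  0.001]] [ 15.4  -2.2  99.3  -0.   82.9 106.3] 0.034136730458469024 [-0.00901618 -0.00486162 -0.28439471]
```

View pics/side1.png

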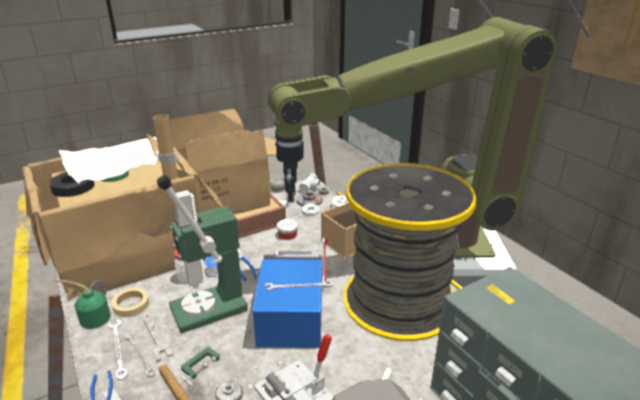

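The picture shows the gripper at (290,170), directly over the bar. The forearm is well above the drum. Next I'll descend and close on the bar.

Call:
apply_moves(
  increments=[
    [[0.05, 0, 0, 0, 0, 0, 0.4], [0.1, 0, 0, 0, 0, 0, 0.4], [0.14, 0, 0, 0, 0, 0, 0.4], [0.165, 0, 0, 0, 0, 0, 0.4], [0.185, 0, 0, 0, 0, 0, 0.4], [0.203, 0, 0, 0, 0, 0, 0.4], [0.203, 0, 0, 0, 0, 0, 0.4], [0.203, 0, 0, 0, 0, 0, 0], [0.203, 0, 0, 0, 0, 0, 0], [0.203, 0, 0, 0, 0, 0, 0], [0.203, 0, 0, 0, 0, 0, 0], [0.203, 0, 0, 0, 0, 0, 0]],
  ],
  newtons=40,
)

```text
clock: 5.3
ee_pos: [0.5512, 0.2066, 0.0959]
tool_rot: [[0.001, -0.016, -1.0], [-0.001, -1.0, 0.016], [-1.0, 0.001, -0.001]]
force: [-0.7, -5.9, 3.3]
opening: 0.008
```

Call:
apply_moves(
  increments=[
    [[0, 0.01, 0, 0, 0, 0, 0], [0, 0.025, 0, 0, 0, 0, 0], [0, 0.04, 0, 0, 0, 0, 0], [0, 0.055, 0, 0, 0, 0, 0], [0, 0.07, 0, 0, 0, 0, 0], [0, 0.085, 0, 0, 0, 0, 0], [0, 0.1, 0, 0, 0, 0, 0], [0, 0.115, 0, 0, 0, 0, 0], [0, 0.128, 0, 0, 0, 0, 0], [0, 0.138, 0, 0, 0, 0, 0], [0, 0.143, 0, 0, 0, 0, 0], [0, 0.146, 0, 0, 0, 0, 0], [0, 0.146, 0, 0, 0, 0, 0]],
  ],
)

```text
clock: 6.92
ee_pos: [0.5488, 0.0623, 0.0959]
tool_rot: [[0.001, -0.017, -1.0], [0.003, -1.0, 0.017], [-1.0, -0.003, -0.001]]
force: [-0.9, 5.5, 4.1]
opening: 0.0084
```

Call:
apply_moves(
  increments=[
    [[0, 0.002, 0, 0, 0, 0, 0], [0, 0.004, 0, 0, 0, 0, 0], [0, 0.006, 0, 0, 0, 0, 0], [0, 0.008, 0, 0, 0, 0, 0], [0, 0.01, 0, 0, 0, 0, 0], [0, 0.01, 0, 0, 0, 0, 0]],
  ],
)

```text
clock: 7.68
ee_pos: [0.5487, 0.0577, 0.0959]
tool_rot: [[0.002, -0.018, -1.0], [0.014, -1.0, 0.018], [-1.0, -0.014, -0.002]]
force: [1.5, 26.1, 2.1]
opening: 0.0083
```

The stop is reached at 26 N. I'll ease off slightly, release and rise.

Call:
apply_moves(
  increments=[
    [[0, -0.003, 0, 0, 0, 0, 0], [0, -0.003, 0, 0, 0, 0, 0], [0, -0.003, 0, 0, 0, 0, 0.4], [0, -0.003, 0, 0, 0, 0, 0.4], [0, -0.003, 0, 0, 0, 0, 0.4], [-0.02, -0.003, 0, 0, 0, 0, 0.4], [-0.06, -0.003, 0, 0, 0, 0, 0.4], [-0.11, -0.003, 0, 0, 0, 0, 0.4], [-0.16, -0.003, 0, 0, 0, 0, 0.4], [-0.2, -0.003, 0, 0, 0, 0, 0.4], [-0.2, -0.003, 0, 0, 0, 0, 0.4]],
  ],
)

```text
clock: 9.05
ee_pos: [0.5503, 0.0539, 0.3021]
tool_rot: [[0.011, -0.017, -1.0], [-0.0, -1.0, 0.017], [-1.0, -0.0, -0.011]]
force: [0.3, -0.9, -0.7]
opening: 0.0339
```

Run:
```python
from h import *
s=arm.read_state(); print(s["clock"],s["ee_pos"],s["tool_rot"].round(3),s["opening"])
for n in("top","side"):
    im,W=cloud(n)
    for l in["drawer_bar","lid_bar","lid_hinge","pointer_tip","cabinet"]:
        for f in (arm.mark_of,): print(n,l,[(np.round(x["position"],3).tolist(),round(x["confidence"],2)) for x in f(l,n)[:2]])
    for nm,a,b in(("lidbar",.13,.21),("pull",.03,.08),("panel",.08,.13)):
        p=W[box(W,[.5 if nm!="panel" else .48,a,.09],[.6,b,.14])]; print(nm,len(p),np.round(np.median(p,0),4), np.round(np.percentile(p,[5,95],axis=0),3))
    zoom(im,W,[.42,.03,.0],[.68,.3,.2],7,f"pics/y_{n}.png")
```

```text
9.05 [0.5502942  0.05390479 0.30212811] [[ 0.011 -0.017 -1.   ]
 [-0.    -1.     0.017]
 [-1.    -0.    -0.011]] 0.03394859796123161
top drawer_bar [([0.546, 0.062, 0.094], 0.96)]
top lid_bar [([0.553, 0.169, 0.1], 0.9)]
top lid_hinge [([0.551, 0.276, 0.054], 0.6)]
top pointer_tip [([0.453, 0.194, 0.13], 0.48)]
top cabinet [([0.55, 0.279, 0.0], 0.76)]
lidbar 82 [0.5483 0.1717 0.1013] [[0.506 0.168 0.096]
 [0.593 0.176 0.105]]
pull 22 [0.572  0.0601 0.1016] [[0.561 0.057 0.096]
 [0.586 0.064 0.104]]
panel 49 [0.5747 0.1079 0.1237] [[0.556 0.1   0.101]
 [0.596 0.115 0.127]]
pics/y_top.png origin 247 156
side drawer_bar []
side lid_bar [([0.545, 0.059, 0.094], 0.66), ([0.548, 0.174, 0.093], 0.63)]
side lid_hinge []
side pointer_tip [([0.45, 0.19, 0.13], 0.49)]
side cabinet [([0.554, 0.28, 0.002], 0.77)]
lidbar 118 [0.5452 0.1736 0.101 ] [[0.506 0.168 0.093]
 [0.594 0.18  0.105]]
pull 91 [0.55   0.0601 0.1017] [[0.506 0.052 0.097]
 [0.595 0.066 0.105]]
panel 405 [0.5378 0.1144 0.1104] [[0.485 0.109 0.092]
 [0.593 0.12  0.126]]
pics/y_side.png origin 246 213
```

View pics/y_top.png

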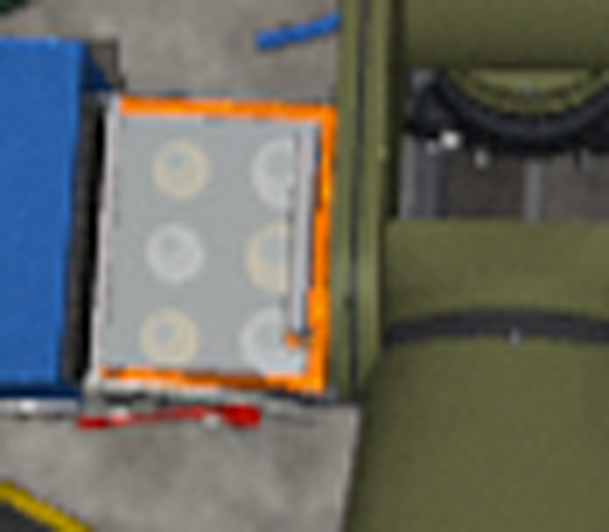

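View pics/y_side.png

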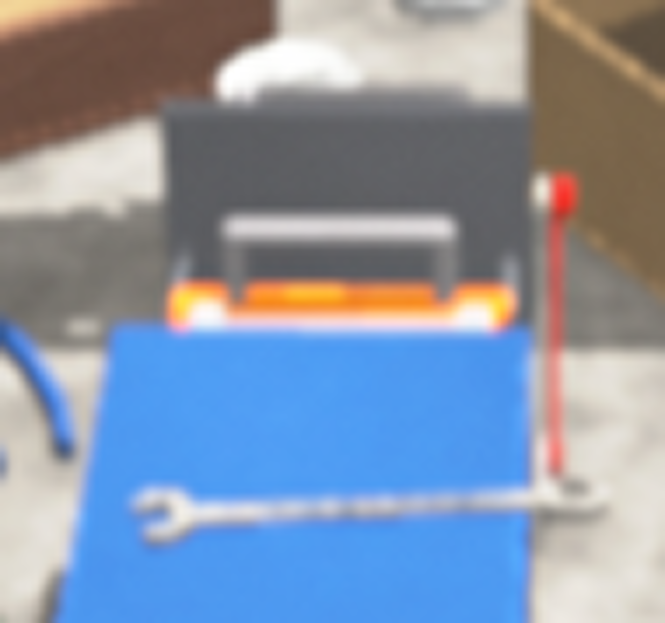

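The views show the drawer out and the lid shut. The lid bar is at about (0.549, 0.172, 0.097), and the red pointer runs at the quadrant's side ((170,415) in the top crop). I'll refine the pointer angle by averaging.

```bash
cat > ptr.py <<'E'
from h import *
ex=np.array([.016,1,0])/np.hypot(.016,1); ey=np.array([-1,.016,0])/np.hypot(.016,1)
F=np.array([.5522,.2797,0]); PIV=F-.005*ex+.0945*ey+[0,0,.054]
def red(N=5):
  for n in("top","side"):
    T=[];Q=[]
    for i in range(N):
        im,W=cloud(n); c=im.astype(int)
        T+=[x["position"] for x in arm.mark_of("pointer_tip",n) if x["confidence"]>.3 and np.linalg.norm(np.array(x["position"])-[.451,.192,.13])<.03]
        m=(c[...,0]>c[...,1]+80)&(c[...,0]>c[...,2]+80)&box(W,[.43,.15,.03],[.48,.33,.2]); Q.append(W[m])
    if T:
        T=np.array(T); t=T.mean(0)-PIV; print(n,"tip",len(T),T.mean(0).round(4),T.std(0).round(4),"ang",np.arctan2(t[2],-t@ex).round(3),"r",np.hypot(t[2],t@ex).round(4))
    p=np.vstack(Q)-PIV; a=np.c_[-p@ex,p[:,2]]; l=cv2.fitLine(a.astype(np.float32),cv2.DIST_HUBER,0,.001,.001).ravel(); print(n,"line ang",np.arctan2(l[1],l[0]),"bearing from pivot of centroid",np.arctan2(*a.mean(0)[::-1]), "ctr",a.mean(0))
E
python3 -c "
from ptr import *
print(PIV); red(5); print(arm.read_state()['clock'])"
```

```text
[0.4576321  0.27621245 0.054     ]
top tip 5 [0.4539 0.1959 0.1304] [0.0015 0.001  0.0006] ang 0.76 r 0.1108
top line ang 1.1057886 bearing from pivot of centroid 0.5689607186922871 ctr [0.06461681 0.04132266]
side tip 5 [0.4496 0.1904 0.128 ] [0.002  0.002  0.0014] ang 0.711 r 0.1135
side line ang 0.7285281 bearing from pivot of centroid 0.745749466125709 ctr [0.05501019 0.05081226]
10.65
```

Call:
apply_moves(
  increments=[
    [[0, -0.04, 0.001, 0, 0, 0, 0.4], [0, -0.08, 0.002, 0, 0, 0, 0.4], [0, -0.118, 0.003, 0, 0, 0, 0.4], [0.05, -0.118, 0.003, 0, 0, 0, 0.4], [0.1, -0.118, 0.003, 0, 0, 0, 0.4], [0.14, -0.118, 0.003, 0, 0, 0, 0.4], [0.165, -0.118, 0.003, 0, 0, 0, 0.4], [0.185, -0.118, 0.003, 0, 0, 0, 0.4], [0.205, -0.118, 0.003, 0, 0, 0, 0.4], [0.205, -0.118, 0.003, 0, 0, 0, 0.4]],
  ],
  newtons=20,
)

```text
clock: 11.9
ee_pos: [0.5462, 0.1719, 0.0886]
tool_rot: [[-0.003, -0.016, -1.0], [-0.001, -1.0, 0.016], [-1.0, 0.001, 0.003]]
force: [0.5, -0.3, 0.4]
opening: 0.0341
```

Call:
apply_moves(
  increments=[
    [[-0.005, 0, 0, 0, 0, 0, 0.4], [-0.005, 0, 0, 0, 0, 0, 0.4], [-0.005, 0, 0, 0, 0, 0, 0], [-0.005, 0, 0, 0, 0, 0, 0], [-0.005, 0, 0, 0, 0, 0, 0], [-0.005, 0, 0, 0, 0, 0, 0], [-0.005, 0, 0, 0, 0, 0, 0]],
  ],
  newtons=20,
)

```text
clock: 12.78
ee_pos: [0.5478, 0.172, 0.0962]
tool_rot: [[0.001, -0.016, -1.0], [-0.0, -1.0, 0.016], [-1.0, 0.0, -0.001]]
force: [-0.5, -2.6, 6.1]
opening: 0.0094
```

Call:
apply_moves(
  increments=[
    [[-0.005, -0.002, 0, 0, 0, 0, 0], [-0.01, -0.005, 0, 0, 0, 0, 0], [-0.015, -0.0075, 0, 0, 0, 0, 0], [-0.02, -0.0105, 0, 0, 0, 0, 0], [-0.0245, -0.0138, 0, 0, 0, 0, 0], [-0.029, -0.017, 0, 0, 0, 0, 0], [-0.033, -0.0207, 0, 0, 0, 0, 0], [-0.037, -0.0245, 0, 0, 0, 0, 0], [-0.037, -0.0245, 0, 0, 0, 0, 0]],
  ],
)

```text
clock: 13.9
ee_pos: [0.5481, 0.1959, 0.133]
tool_rot: [[0.001, -0.016, -1.0], [-0.002, -1.0, 0.016], [-1.0, 0.002, -0.001]]
force: [1.6, -6.6, 2.1]
opening: 0.0089
```

Run:
```python
from ptr import *
s=arm.read_state(); print(s["ee_pos"],s["force"],s["moment"],s["opening"],s["clock"])
for n in("top","side"):
    im,W=cloud(n)
    for l in["drawer_bar","lid_bar","lid_hinge"]: print(n,l,[(np.round(x["position"],3).tolist(),round(x["confidence"],2)) for x in arm.mark_of(l,n)[:2]])
```

```text
[0.5480988  0.19588632 0.13302016] [ 1.59083956 -6.60143173  2.0873326 ] [-1.01728461 -0.20679483  0.01458241] 0.00886002978791225 13.9
top drawer_bar [([0.547, 0.064, 0.094], 0.81), ([0.383, -0.232, 0.0], 0.3)]
top lid_bar []
top lid_hinge [([0.552, 0.283, 0.057], 0.45)]
side drawer_bar [([0.448, 0.189, 0.129], 0.66), ([0.544, 0.062, 0.097], 0.63)]
side lid_bar [([0.544, 0.198, 0.127], 0.73)]
side lid_hinge []
```

The lid pushed back with 6.6 N, about the drawer's friction. I'll add an outward bias and turn with the lid.

Call:
apply_moves(
  increments=[
    [[0, 0.003, 0, 2, 0, 0, 0], [0, 0.004, 0, 0, 0, 2, 0], [-0.0038, 0.0, 0, 0, 0, 4, 0], [-0.0075, -0.0043, 0, 0, 0, 6, 0], [-0.011, -0.0088, 0, 0, 0, 9, 0], [-0.0142, -0.0133, 0, 0, 0, 12, 0], [-0.0172, -0.018, 0, 0, 0, 14, 0], [-0.0199, -0.023, 0, 0, 0, 16, 0], [-0.0199, -0.023, 0, 0, 0, 16, 0], [-0.0199, -0.023, 0, 0, 0, 16, 0]],
  ],
)

```text
clock: 15.55
ee_pos: [0.5484, 0.2196, 0.152]
tool_rot: [[-0.003, -0.016, -1.0], [-0.275, -0.961, 0.016], [-0.961, 0.275, -0.001]]
force: [6.4, -1.0, -3.2]
opening: 0.0089
```

Run:
```python
from ptr import *
s=arm.read_state(); print(s["ee_pos"],s["force"],s["moment"],s["opening"],s["clock"])
for n in("top","side"):
    im,W=cloud(n)
    for l in["drawer_bar","lid_bar","lid_hinge"]: print(n,l,[(np.round(x["position"],3).tolist(),round(x["confidence"],2)) for x in arm.mark_of(l,n)[:2]])
    zoom(im,W,[.42,.03,.0],[.68,.3,.2],6,f"pics/x_{n}.png")
    p=W[box(W,[.5,.03,.09],[.6,.08,.14])];print(len(p),np.median(p,0))
red(3)
```

```text
[0.54841709 0.21961897 0.15200475] [ 6.35659685 -1.03560261 -3.23513091] [ 0.06589306 -0.84142211  0.26140974] 0.008884041455601122 15.55
top drawer_bar [([0.544, 0.062, 0.095], 0.87), ([0.553, 0.282, 0.058], 0.75)]
top lid_bar [([0.553, 0.217, 0.153], 0.81)]
top lid_hinge [([0.553, 0.281, 0.058], 0.71)]
pics/x_top.png origin 257 156
98 [0.5520782  0.06221926 0.1011075 ]
side drawer_bar [([0.548, 0.217, 0.148], 0.73), ([0.546, 0.058, 0.095], 0.61)]
side lid_bar [([0.549, 0.22, 0.148], 0.74)]
side lid_hinge []
pics/x_side.png origin 246 213
34 [0.52689723 0.06338376 0.10212152]
top tip 3 [0.4544 0.1953 0.129 ] [0.0015 0.001  0.0016] ang 0.747 r 0.1104
top line ang -0.9842155 bearing from pivot of centroid 0.7637319795613361 ctr [0.08511136 0.08150094]
side tip 3 [0.4497 0.1905 0.1302] [0.0004 0.0004 0.0013] ang 0.726 r 0.1147
side line ang 0.69472164 bearing from pivot of centroid 0.7684684635317102 ctr [0.05833435 0.05639189]
```

View pics/x_side.png

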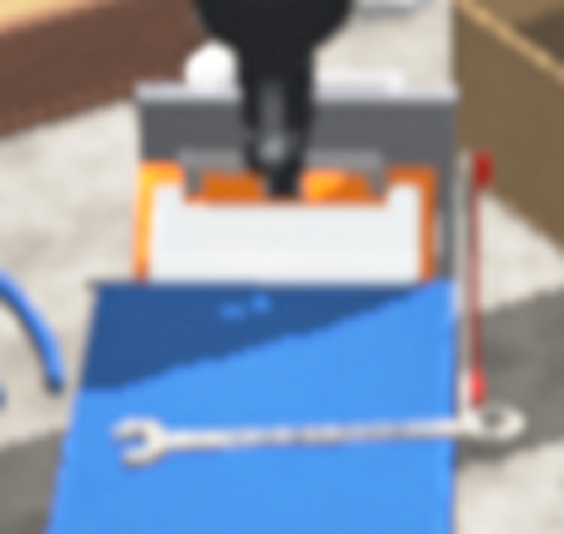

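The crop shows the lid nearly parallel to the pointer, with the gripper on the lid bar and clear of the cabinet and spanner. First I'll pull outward to seat the drawer on its stop and check the force.

Call:
apply_moves(
  increments=[
    [[0.0005, 0.002, -0.001, 0, 0, 0, 0], [0.001, 0.004, -0.001, 0, 0, 0, 0], [0.001, 0.004, -0.001, 0, 0, 0, 0]],
  ],
  newtons=30,
)

```text
clock: 16.92
ee_pos: [0.5484, 0.2164, 0.1502]
tool_rot: [[-0.005, -0.015, -1.0], [-0.272, -0.962, 0.016], [-0.962, 0.272, 0.001]]
force: [6.5, 4.6, -9.8]
opening: 0.0089
```

Call:
apply_moves(
  increments=[
    [[-0.003, -0.002, -0.001, 0, 0, 1, 0], [-0.006, -0.0045, -0.001, 0, 0, 3, 0], [-0.0092, -0.0071, -0.001, 0, 0, 4, 0], [-0.0092, -0.0071, -0.001, 0, 0, 4, 0], [-0.0092, -0.0071, -0.001, 0, 0, 4, 0]],
  ],
  newtons=30,
)

```text
clock: 17.55
ee_pos: [0.5486, 0.2257, 0.1557]
tool_rot: [[-0.009, -0.014, -1.0], [-0.339, -0.941, 0.016], [-0.941, 0.339, 0.004]]
force: [5.8, 4.4, -12.0]
opening: 0.0088
```

```bash
cat > chk.py <<'E'
from ptr import *
s=arm.read_state(); print(s["ee_pos"],s["force"],s["moment"],s["opening"],s["clock"])
for n in("top","side"):
    P={}
    for i in range(4):
        im,W=cloud(n)
        for l in["drawer_bar","lid_bar","lid_hinge"]:
            for x in arm.mark_of(l,n):
                if x["confidence"]>.4: P.setdefault(l,[]).append(x["position"])
    for l in P:
        q=np.array(P[l]); q=q[np.linalg.norm(q-np.median(q,0),axis=1)<.02]; print(n,l,len(q),q.mean(0).round(4))
    # lid plane from orange rim
    c=im.astype(int); m=(c[...,0]>c[...,1]+60)&(c[...,1]>c[...,2]+40)&box(W,[.46,.15,.06],[.65,.29,.2]); p=W[m]-PIV
    a=np.c_[-p@ex,p[:,2]].astype(np.float32); l=cv2.fitLine(a,cv2.DIST_HUBER,0,.001,.001).ravel(); print(n,"lid rim",len(a),"slope ang",np.arctan(l[1]/l[0]),"far end",a[np.argsort(-np.hypot(*a.T))[:8]].mean(0))
red(3)
E
python3 chk.py
```

```text
[0.54856637 0.22571683 0.15566886] [  5.83107655   4.43272957 -12.02784828] [ 1.42236439 -0.82932657  0.24593999] 0.008796929610646957 17.55
top drawer_bar 4 [0.5459 0.0629 0.0952]
top lid_bar 4 [0.5531 0.2235 0.1545]
top lid_hinge 4 [0.5505 0.2785 0.0552]
top lid rim 193 slope ang 0.6958426 far end [0.08418697 0.08237299]
side drawer_bar 4 [0.5462 0.0591 0.0944]
side lid_bar 4 [0.547  0.2261 0.1507]
side lid_hinge 2 [0.452  0.1892 0.1304]
side lid rim 145 slope ang 0.67634296 far end [0.08239796 0.07705013]
top tip 3 [0.4531 0.1947 0.1295] [0.002  0.0007 0.0004] ang 0.747 r 0.1112
top line ang -0.6197644 bearing from pivot of centroid 0.764597414335136 ctr [0.08494123 0.08147906]
side tip 3 [0.4488 0.1894 0.1316] [0.0005 0.0009 0.0017] ang 0.729 r 0.1165
side line ang 0.8248201 bearing from pivot of centroid 0.7808828273450387 ctr [0.07495578 0.07428192]
```

Call:
apply_moves(
  increments=[
    [[-0.0015, 0.001, 0, 0, 0, 0, 0], [-0.003, 0.0018, 0, 0, 0, 0, 0], [-0.003, 0.0018, 0, 0, 0, 0, 0], [-0.003, 0.0018, 0, 0, 0, 0, 0]],
  ],
  newtons=40,
)

```text
clock: 20.25
ee_pos: [0.5485, 0.2258, 0.1567]
tool_rot: [[-0.009, -0.013, -1.0], [-0.336, -0.942, 0.015], [-0.942, 0.336, 0.004]]
force: [10.3, 8.0, -20.6]
opening: 0.0081
```

```bash
python3 chk.py
python3 - <<'E'
from ptr import *
im,W=cloud("top"); c=arm.calibration("top"); f=200/np.tan(np.radians(c["vertical_fov"]/2))
def pr(X): q=c["R"]@X+c["t"]; return f*q[:2]/q[2]+[c["cx"],c["cy"]]
k=12;u0,v0=258,165; s=cv2.resize(im[v0:v0+50,u0:u0+60,::-1],None,fx=k,fy=k,interpolation=cv2.INTER_CUBIC)
for th,col in((.64,(255,0,0)),(.74,(0,255,0)),(.84,(255,0,255))):
    d=-np.cos(th)*ex+np.array([0,0,np.sin(th)])
    for X in (PIV+.112*d, F-.005*ex+[0,0,.054]+.116*d+.074*ey,F-.005*ex+[0,0,.054]+.116*d-.074*ey):
        p=((pr(X)-[u0,v0]+.5)*k).astype(int); cv2.drawMarker(s,tuple(map(int,p)),col,cv2.MARKER_CROSS,14,1)
cv2.imwrite("pics/ov.png",s)
E
```

```text
[0.54848254 0.22581452 0.15673161] [ 10.27323617   7.95361105 -20.63553283] [ 2.39602516 -1.48884767  0.46483566] 0.008060649928678821 20.25
top drawer_bar 4 [0.5453 0.0614 0.095 ]
top lid_bar 3 [0.5513 0.2229 0.1563]
top lid_hinge 4 [0.5517 0.2784 0.0578]
top lid rim 193 slope ang 0.7028831 far end [0.08492814 0.08279766]
side drawer_bar 4 [0.5445 0.058  0.0952]
side lid_bar 4 [0.5479 0.227  0.1517]
side lid_hinge 1 [0.5506 0.2256 0.151 ]
side lid rim 144 slope ang 0.7512711 far end [0.08386081 0.07966117]
top tip 3 [0.4553 0.1949 0.1291] [0.0018 0.002  0.0013] ang 0.746 r 0.1107
top line ang -0.5850177 bearing from pivot of centroid 0.7638848198366297 ctr [0.0848341 0.0812603]
side tip 3 [0.4497 0.1902 0.1289] [0.0016 0.0012 0.0008] ang 0.716 r 0.1142
side line ang 0.8288538 bearing from pivot of centroid 0.7789396477084106 ctr [0.07578897 0.07481627]
```

View pics/ov.png

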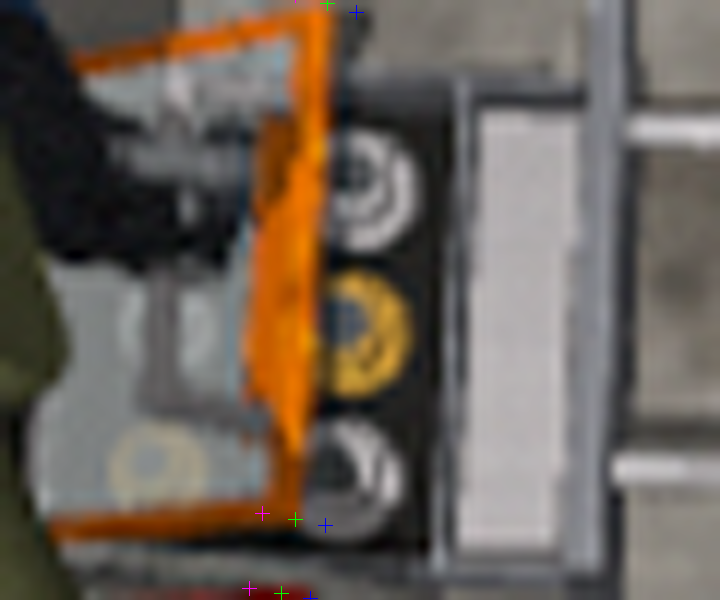

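The overlay puts the lid's front edge, at about (300,510) and (330,10), on the 0.74 crosses. The drawer is clearly out. The pointer is cut off at the bottom, so I'll check it the same way in both views.

Run:
```python
from ptr import *
S=[]
for n,(u0,v0) in(("top",(255,205)),("side",(312,235))):
    im,W=cloud(n); c=arm.calibration(n); f=200/np.tan(np.radians(c["vertical_fov"]/2))
    def pr(X): q=c["R"]@X+c["t"]; return f*q[:2]/q[2]+[c["cx"],c["cy"]]
    k=16;w,h=(48,18) if n=="top" else (26,56)
    k=16 if n=="top" else 10
    s=cv2.resize(im[v0:v0+h,u0:u0+w,::-1],None,fx=k,fy=k,interpolation=cv2.INTER_CUBIC)
    for th,col in((.64,(255,0,0)),(.74,(0,255,0)),(.84,(255,0,255))):
        d=-np.cos(th)*ex+np.array([0,0,np.sin(th)])
        for r in(0,.056,.112):
            p=((pr(PIV+r*d)-[u0,v0]+.5)*k).astype(int); cv2.drawMarker(s,tuple(map(int,p)),col,cv2.MARKER_CROSS,12,1)
    S.append(s)
    cc=im.astype(int); m=(cc[...,0]>cc[...,1]+60)&(cc[...,0]>cc[...,2]+60)&(cc[...,1]<110)
    m[:v0]=0;m[v0+h:]=0;m[:,:u0]=0;m[:,u0+w:]=0
    v,u=np.where(m); print(n,"red px u",u.min(),u.max(),"v",v.min(),v.max())
    for q in np.unique(u) if n=="top" else []: print(q,v[u==q], W[v[u==q],q].round(3)[:, 1:].tolist())
H=np.zeros((300+0+570,780,3),np.uint8)[:600,:]
a,b=S; H[:a.shape[0],:a.shape[1]]=0
H=np.zeros((580,800,3),np.uint8); H[:288,:520]=a[:288,:520] if a.shape[1]>520 else 0; H[:560,530:790]=b
cv2.imwrite("pics/ov2.png",H)
```

```text
top red px u 264 283 v 205 216
264 [209] [[0.26, 0.074]]
267 [208] [[0.248, 0.085]]
268 [208] [[0.244, 0.093]]
269 [208] [[0.24, 0.097]]
270 [208] [[0.236, 0.097]]
271 [208] [[0.232, 0.1]]
272 [208] [[0.228, 0.103]]
273 [208] [[0.224, 0.107]]
276 [207] [[0.213, 0.113]]
277 [207] [[0.209, 0.121]]
278 [207] [[0.205, 0.126]]
279 [207 214 215] [[0.201, 0.13], [0.199, 0.136], [0.199, 0.135]]
280 [206 207 214 215] [[0.198, 0.13], [0.197, 0.133], [0.196, 0.139], [0.196, 0.137]]
281 [205 206 207 214 215 216] [[0.195, 0.13], [0.194, 0.134], [0.194, 0.135], [0.192, 0.137], [0.192, 0.139], [0.194, 0.126]]
282 [205 206 207 214 215 216] [[0.191, 0.134], [0.191, 0.132], [0.191, 0.133], [0.189, 0.137], [0.189, 0.137], [0.19, 0.131]]
283 [214 215 216] [[0.187, 0.13], [0.186, 0.132], [0.186, 0.129]]
side red px u 312 327 v 238 279
```

View pics/ov2.png

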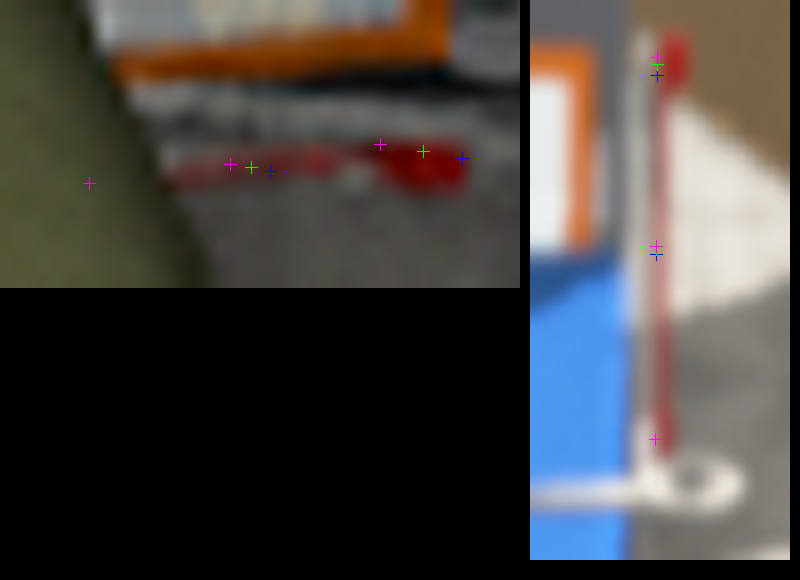

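In this picture the pointer's red knob, centred at about (423,168) in the top view, sits on the 0.74 cross. That matches the lid. I'll check that the arm is still and hand in.

Run:
```python
from h import *
for i in range(2):
    s=arm.read_state(); print(s["clock"],s["ee_pos"].round(4),s["force"].round(1),abs(s["qd"]).max().round(2),s["opening"].round(4)); 
    if i==0: [arm.get_image("side") for _ in range(8)]
print(arm.job_done())
```

```text
Traceback (most recent call last):
AttributeError: 'float' object has no attribute 'round'
```

Run:
```python
from h import *
for i in range(2):
    s=arm.read_state(); print(s["clock"],s["ee_pos"].round(4),s["force"].round(1),abs(s["qd"]).max(),s["opening"])
    if i==0: [arm.get_image("side") for _ in range(8)]
print(arm.job_done())
```

```text
22.6 [0.5485 0.2258 0.1567] [  9.6   7.1 -20.9] 0.06918753144186254 0.008560061041857615
23.0 [0.5485 0.2258 0.1567] [ 10.3   7.9 -21.1] 0.0760315695036392 0.008282185539472202
the job is handed in; nothing more can be done
None
```

I pulled the drawer to its stop with the lid still shut, then lifted the lid to about 0.74 rad, in line with the pointer. The job was handed in at 23 s with the gripper holding the lid there.

- **Drawer:** the stop answered with 26 N. The pull bar's last reading is within about 1 mm of where it was at the stop. While lifting, the lid briefly pushed the drawer inward with about 6.6 N, near its friction. I corrected this with an outward pull, which the arm still holds at about 8 N. The depth readings at that point suggested the drawer was 2–3 mm in, but the other readings did not.
- **Lid and pointer:** the arm position and the overlay picture put the lid at about 0.74 rad. The network readings ran a little lower, at about 0.72, and slope fits to the lid rim scattered from 0.68 to 0.75. The pointer came out between 0.71 and 0.76, mean about 0.74. I estimate the match is good to about 0.03 rad.
- **Holding still:** in the last two readings, 0.4 s apart, the tool position did not change. The grip is set to 40 N. The wrist force was about 25 N, including roughly 10 N sideways that I did not explain.
- **Loose things:** the pictures show the spanner in place on the cabinet, and the arm made no contact that I saw with anything else loose. I did not check each loose item at the end.

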